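# Close up a counter scale: battery in, cover onto its hidden pin, press and hold

## Task

Close up the grocer's scale after its service: first stand the orange battery block fully down in the rectangular well in the scale's deck and let go of it. Then carry the metal cover plate by its black handle onto the scale's centre post, long side lying along the scale's long side, and shift it about until the hole hidden underneath drops over the locating pin. Press the cover fully down against the post's spring and finish while still holding it down there with the gripper (do not let go: it will be locked from below), leaving the other things on the counter where they are.

Things in the scene. Friction and masses are not known exactly. Their poses are not given: they have to be found in the camera images.
- scale: Grey counter scale, fixed to the counter. Origin: centre of the housing's underside, on the counter. Housing 220 (its x) x 240 (its y, the long side) x 58 mm (z, up): the flat deck is 58 mm above the counter. A lower black display panel (150 mm wide, 45 mm high) juts out 60 mm on its -x side. The post stands at the deck's centre; the battery well lies towards the scale's +y side.
- well (a point): Centre of the floor of the battery well, 38 mm above the counter, at (0, +66) mm in the scale's frame; axes as the scale's. The well is a rectangular pocket 64 mm along the scale's x, 44 mm along its y and 20 mm deep from the deck, with a 2 mm chamfer, a black floor and a yellow line painted round it.
- post_top (a point): Centre of the flat top of the sprung metal post (round, 48 mm across), on the scale's centre, 100 mm above the counter when up (42 mm above the deck); axes as the scale's. It moves down with the post. From it the brass locating pin rises 11 mm: 14 mm in diameter for 7 mm, then tapering to 7 mm at the tip. The cover's underside rests on this top when it has dropped on.
- seat (a joint): How far the post is pressed down, in m: 0 up, 0.008 fully down against its stop. Spring: about 7 N to start moving, about 14 N to be fully down (the cover's own weight, about 4 to 6 N, counts towards it).
- cover: Flat metal cover plate, loose, 130 (its x) x 180 (its y) x 16 mm (z, up), about 0.5 kg. Origin: centre of its underside. On top, in the middle, an upright black handle fin: 16 mm thick (along its x), 70 mm long (along its y), from 16 to 52 mm above the underside. In the centre of the underside, unseen, a blind round hole 18 mm in diameter and 13 mm deep, with a 2 mm chamfer. Lies on the counter at the start. A half turn makes no difference.
- battery: Orange battery block with a black band, loose, 56 (its x) x 36 (its y) x 46 mm (z, up), about 0.22 kg, standing on the counter at the start. Origin: centre of its underside. Its x goes along the scale's x in the well; a half turn makes no difference. Standing in the well it rises 26 mm above the deck and clears the cover.
- label_roll: Bystander: white label roll lying flat, 90 mm across, 40 mm high; origin under its centre.
- jar: Bystander: glass jar with green cap, 72 mm across, 100 mm high; origin under its centre.
- tomato_tray: Bystander: black tray of tomatoes, 120 x 170 x 52 mm; origin under its centre.
- tape_stand: Bystander: blue tape dispenser, 60 x 150 x 82 mm; origin under its centre.
- marker: Bystander: white and blue marker pen lying down, 130 mm long along its y, 17 mm thick; origin under its middle.
- tub: Bystander: open white plastic tub, 100 mm across, 60 mm high; origin under its centre.
There are look-alikes about, which are no part of the job. There is more than one size of the cover; the one meant has the size given above.

How it is judged (in metres and radians):
On the way:
1. the battery stands fully down in the well and is let go, before the cover is on (horizontal distance between battery and well below 0.009 m and z of battery in the frame of well below 0.004 m and angle between battery's own z axis and vertical below 0.12 rad and contact force between the fingers and battery below 0.2 N and horizontal distance between cover and post_top above 0.05 m), for 0.2 s.
At the end, for the whole second after the job is handed in: Battery on the well floor (4 mm in height, 9 mm sideways, 7 deg). Cover on the pin: within 4 mm sideways, 3 mm of the post top, level to 4.5 deg, long side within 12 deg of the scale's, at rest. The gripper keeps it pressed: post more than 6 of its 8 mm down (horizontal distance between battery and well below 0.009 m and z of battery in the frame of well below 0.004 m and angle between battery's own z axis and vertical below 0.12 rad and horizontal distance between cover and post_top below 0.004 m and z of cover in the frame of post_top below 0.003 m and angle between cover's own z axis and vertical below 0.08 rad and angle between the y axis of cover and the y axis of scale, either way round below 0.21 rad and value of joint seat above 0.006 m and contact force between the fingers and cover above 2 N and linear speed of cover below 0.02 m/s); the arm keeps its last pose, push and grip.
It fails at once if a bystander is shoved more than 30 mm (distance of any of label_roll, jar, tomato_tray, tape_stand, marker, tub from where it was at the start of the episode above 0.03 m).
It fails at once if a bystander other than the marker is tipped over (angle between any of label_roll, jar, tomato_tray, tape_stand, tub's own z axis and vertical above 0.5 rad).
It also fails if it takes over 58 s, if anything falls off the work surface, if the arm or the gripper's body presses on something with over 40 N, if the wrist force passes 120 N, or if a joint passes its speed limit or range.

## Robot

A 6-joint arm with a two-finger parallel gripper is mounted at the origin on the work surface. World frame = base frame: x ahead of the robot, y to its left, z up, the work surface at z = 0. Lengths are in mm, angles in rad, forces in N, time in s.
With the tool pointing down it reaches from about 300 to 775 mm from the base axis. Payload 14.6 kg.
Tool frame: the origin (TCP) lies between the finger pads; the fingertips stand 19 mm ahead of it and the grasp point (between the pads) is the TCP; x points along the fingers, y is the direction in which the jaws open and shut, and the axes are right-handed (so a half turn about x gives the same grasp; the last joint's range is limited). The gripper opens to 94 mm and grips with 3 to 60 N. Pads are 16 mm wide; open, the fingers measure 119 mm over their backs; the gripper's body (75 mm by 177 mm) begins 78 mm behind the grasp point.
Start: joints at [1.253, 0.3, 1.521, -0, 1.321, -0.067], TCP at [136.496, 532.783, 224.446] pointing down, gripper open.
Joint ranges: [-3.03, 3.03], [-0.79, 2.21], [0.23, 2.52], [-1.04, 4.18], [0, 3.07], [-2.55, 2.55]. Speed limits (rad/s): [2.22, 2.22, 2.57, 3.14, 3.14, 3.14].

## Interface

Orientations are given as [roll, pitch, yaw] about the fixed x, y, z axes, in that order (R = Rz(yaw) Ry(pitch) Rx(roll)).
In Python, from cell import manip gives the robot as it stands.
- The arm moves only by the tool jog_arm, never from a script. Its argument "series" is one flat list of numbers, 7 for each row, row after row: the turn, a rotation vector about the world's x, y, z in rad, then the shift along the world's x, y, z in m, then the opening, from -1 (shut) to 1 (fully open). A call has 1 to 20 rows; each row is the pose to reach, as a shift and turn from the pose commanded when the call began; what a row does not reach only later rows make up. A row lasts 1/8 s, in which the tool goes at most 62.5 mm and 10.7 degrees, less where a joint would pass 70% of its speed; a pose out of reach is approached as far as the arm can. A call with a gripper value outside its range is refused whole. The fingers move at their own pace and stop on an object; "squeeze" is the grip in N (left out, the last holds). Time passes only in rows, so rows that repeat a pose let the fingers close. It gives the time, the measured TCP pose, the force and the opening at its end, in the units of the state.
- manip.read_state(): the state, without advancing time (a new reading comes with each control period).
- manip.camera(name): name is "side" or "top" or "wrist"; returns a dict with "color" (420x560x3 uint8, blue, green, red), "range_z" (420x560 float32, mm along the optical axis (not along the pixel's ray), 0 where there is no reading), "fx", "fy", "cx", "cy" (pixels), "pose" (4x4, takes a point from camera to world coordinates); the wrist camera has in their place "mount" (4x4, takes a point from camera to tool coordinates, whose origin is the TCP and whose axes are the tool frame's). Camera axes: x right, y down, z forward; pixel columns grow to the right and rows downward; lengths in mm; the calibration is good to about 2 mm. The wrist camera is an equidistant fisheye: a pixel r from the principal point sees the ray r / f radians off the axis. A picture is of the moment at which its call begins: read the wrist's pose just before it.
- manip.sign_off(): hands the job in, once; it reports no verdict.
The state is a dict: "clock": time; "joints": joint angles; "qd": joint speeds; "effort": joint torques, N m; "eef_pos": TCP position; "eef_rot": TCP orientation; "wrist_force": force on the tool from outside, world axes, zero at the start; "moment": the same for the moment, N m; "finger_gap": finger opening in mm.
Only numpy, scipy, OpenCV 4.12 (cv2) and the standard library are available. Lean on these libraries where they do the work, as an engineer would, in place of code of your own. Each camera call takes 0.05 s, during which the arm holds its last target.

## Working session

There is one attempt and no reset: what is moved stays moved. The work goes in short steps, Python scripts to look and compute and a tool call to move; the robot and the scene stay as the last step left them, time stands still between calls to the robot, and variables do not carry over. Pictures are saved under pics/ and viewed, and the job is handed in when it is done.

Besides the shell and the picture viewer there is one more tool, called after "Call:" as name(argument=value, ...) on one line, values as JSON. jog_arm: Moves the arm, as the interface text tells. Its arguments: {"type":"object","properties":{"series":{"type":"array","items":{"type":"number"}},"squeeze":{"type":"number"}},"required":["series"]}

```bash
mkdir -p pics; ls
cat > h.py <<'E'
import numpy as np, cv2
from cell import manip
E
python3 - <<'E'
from h import *
import pickle
print(manip.read_state())
for n in ("side","top"):
    c=manip.camera(n); pickle.dump(c,open(n+"0.pkl","wb"))
    cv2.imwrite(f"pics/{n}0.png",c["color"]); print(n,c["fx"],c["cx"],c["cy"],np.round(c["pose"],3).tolist())
E
```

```text
pics
{'clock': 0.0, 'joints': array([ 1.25340875e+00,  3.00449063e-01,  1.52158588e+00, -3.03955661e-05,
        1.32068930e+00, -6.66034584e-02]), 'qd': array([ 1.34595606e-04, -1.28866941e-03, -3.02574868e-05, -9.78548066e-04,
        9.80385038e-04, -1.13080868e-05]), 'effort': array([ 1.05215739e-03, -5.31799614e+01, -3.52737987e+01,  7.08626490e-02,
        2.43437866e-02, -8.79863615e-05]), 'eef_pos': array([136.4264988 , 532.56247377, 223.89637586]), 'eef_rot': array([-1.61138788,  1.56966436, -1.86216446]), 'wrist_force': array([-0.84948716, -0.3496186 ,  0.50843946]), 'moment': array([ 0.01547426,  0.00299696, -0.04097524]), 'finger_gap': 94.31865498213578}
side 489.47624217906105 281.4294612330351 209.7424902943631 [[0.928, -0.237, 0.287, 35.944], [-0.373, -0.61, 0.7, -1114.402], [0.009, -0.756, -0.654, 1079.233], [0.0, 0.0, 0.0, 1.0]]
top 445.3670942369844 286.2776847782067 209.7637954748265 [[-0.024, -0.981, 0.193, 195.878], [-1.0, 0.026, 0.006, -31.93], [-0.011, -0.192, -0.981, 1487.413], [0.0, 0.0, 0.0, 1.0]]
```

View pics/top0.png

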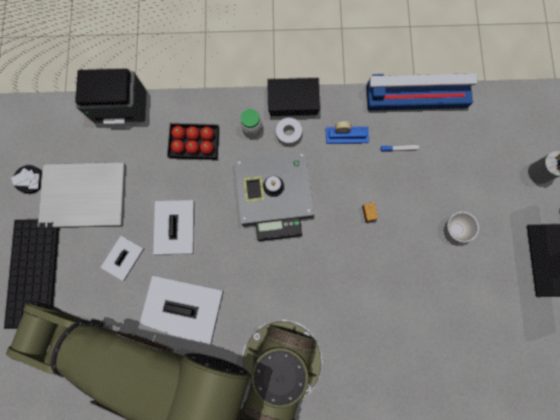

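View pics/side0.png

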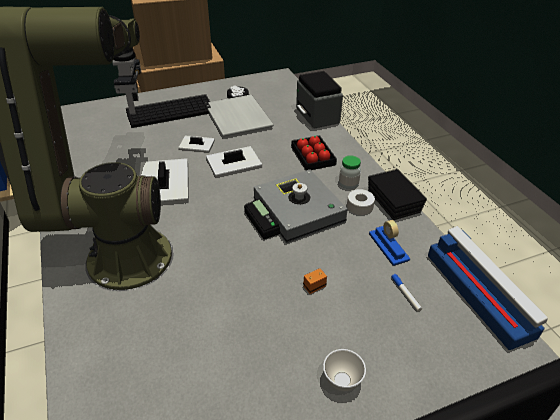

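The top view shows three plates with handles at pixels (173,227), (122,258) and (180,309). The battery is at (370,212), the scale at (272,187) and its well at (253,189). I'll measure these next.

```bash
cat >> h.py <<'E'
import pickle
def pts(c):
    h,w=c["range_z"].shape; u,v=np.meshgrid(np.arange(w),np.arange(h)); z=c["range_z"]
    P=np.stack([(u-c["cx"])/c["fx"]*z,(v-c["cy"])/c["fy"]*z,z],-1)
    return P@c["pose"][:3,:3].T+c["pose"][:3,3]
def plane(c,uv,zh):
    uv=np.atleast_2d(np.asarray(uv,float)); d=np.c_[(uv[:,0]-c["cx"])/c["fx"],(uv[:,1]-c["cy"])/c["fy"],np.ones(len(uv))]@c["pose"][:3,:3].T
    o=c["pose"][:3,3]; s=(zh-o[2])/d[:,2]; return o+d*s[:,None]
E
python3 - <<'E'
from h import *
c=pickle.load(open("top0.pkl","rb")); P=pts(c); im=c["color"]; hsv=cv2.cvtColor(im,cv2.COLOR_BGR2HSV)
print("table z",np.median(P[300:340,400:450,2]))
def comp(mask,seed):
    n,l,s,ce=cv2.connectedComponentsWithStats(mask.astype(np.uint8)*255,connectivity=4)
    k=l[seed[1],seed[0]]; return l==k
for nm,seed in (("A",(162,215)),("B",(112,257)),("C",(160,295))):
    m=(P[...,2]>8)&(P[...,2]<25)&(hsv[...,2]>120); m=comp(m,seed)
    cs,_=cv2.findContours(m.astype(np.uint8),cv2.RETR_EXTERNAL,cv2.CHAIN_APPROX_NONE); q=max(cs,key=cv2.contourArea)[:,0]
    zt=np.median(P[m][:,2]); w=plane(c,q,16)[:,:2].astype(np.float32); r=cv2.minAreaRect(w); print(nm,zt,r)
m=(hsv[...,0]>5)&(hsv[...,0]<22)&(hsv[...,1]>150)&(hsv[...,2]>90); m=comp(m,(370,208)) 
ys,xs=np.where(m); print("bat px",xs.min(),xs.max(),ys.min(),ys.max(),np.percentile(P[m][:,2],[5,50,95]))
m=(P[...,2]>52)&(P[...,2]<64)
m[:150]=0;m[225:]=0;m[:,:225]=0;m[:,320:]=0
cs,_=cv2.findContours(m.astype(np.uint8),cv2.RETR_EXTERNAL,cv2.CHAIN_APPROX_NONE); q=max(cs,key=cv2.contourArea)[:,0]
print("deck",cv2.minAreaRect(plane(c,q,58)[:,:2].astype(np.float32)),np.median(P[m][:,2]))
cv2.imwrite("pics/c1.png",np.hstack([cv2.resize(im[150:240,220:320],None,fx=4,fy=4),cv2.resize(im[180:270,320:420],None,fx=4,fy=4)]))
cv2.imwrite("pics/c2.png",cv2.resize(im[190:350,90:240],None,fx=3.5,fy=3.5))
E
```

```text
table z -1.0220807786580508
A 15.713266221669983 ((437.5749206542969, 356.48114013671875), (181.30055236816406, 131.11752319335938), 0.9171532392501831)
B -0.6146089696561603 ((548.9597778320312, 14.530029296875), (2074.69189453125, 1459.7891845703125), 88.14453125)
C -0.6146089696561603 ((548.9597778320312, 14.530029296875), (2074.69189453125, 1459.7891845703125), 88.14453125)
bat px 364 376 204 220 [31.8319932  44.08867535 49.09555945]
deck ((557.4112548828125, 17.364837646484375), (221.26893615722656, 239.95010375976562), 5.410220146179199) 57.357705742227836
```

View pics/c1.png

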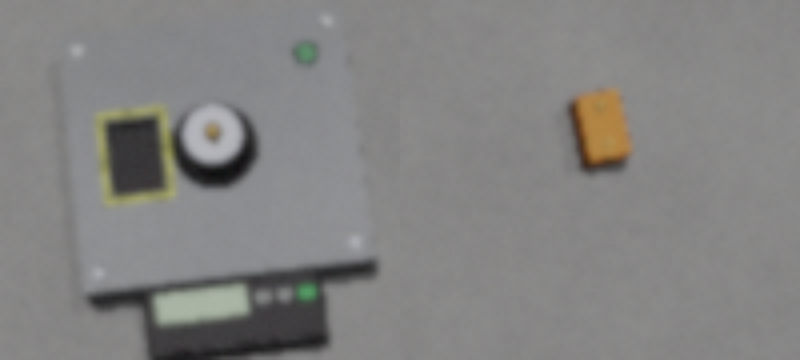

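View pics/c2.png

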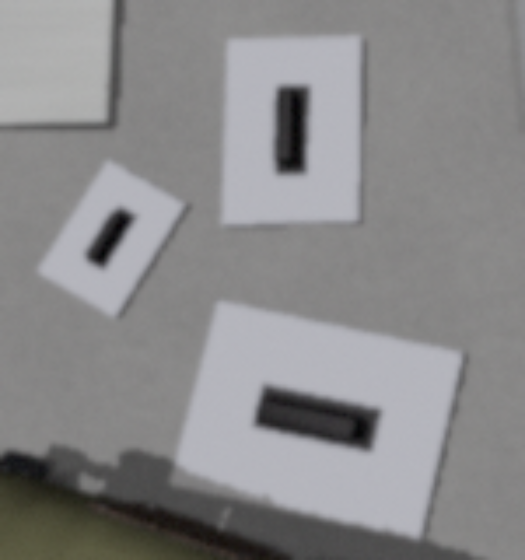

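Plate A at (173,227) measures 181x131 mm, so it is the cover. B is smaller and C is larger. The only orange block is at (370,212). Next I'll measure the battery, the post and the tool axes.

```bash
cat >> h.py <<'E'
from scipy.spatial.transform import Rotation as Ro
def tool():
    s=manip.read_state(); R=Ro.from_euler('xyz',s["eef_rot"]).as_matrix(); return s["eef_pos"],R,s
def say():
    p,R,s=tool(); print("t",round(s["clock"],2),"p",p.round(1),"x",R[:,0].round(3),"jawyaw",round(np.degrees(np.arctan2(R[1,1],R[0,1])),2),"F",s["wrist_force"].round(1),"M",s["moment"].round(2),"gap",round(s["finger_gap"],1),"q",s["joints"].round(2))
E
python3 - <<'E'
from h import *
say()
c=pickle.load(open("top0.pkl","rb")); P=pts(c); im=c["color"]; hsv=cv2.cvtColor(im,cv2.COLOR_BGR2HSV)
for n,seed in (("top",(370,208)),("side",(313,282))):
    c=pickle.load(open(n+"0.pkl","rb")); P=pts(c); hsv=cv2.cvtColor(c["color"],cv2.COLOR_BGR2HSV)
    m=((hsv[...,0]>5)&(hsv[...,0]<22)&(hsv[...,1]>130)&(P[...,2]>40)&(P[...,2]<52)).astype(np.uint8)
    m[:, :seed[0]-30]=0;m[:,seed[0]+30:]=0;m[:seed[1]-30]=0;m[seed[1]+30:]=0
    cs,_=cv2.findContours(m,cv2.RETR_EXTERNAL,cv2.CHAIN_APPROX_NONE); q=max(cs,key=cv2.contourArea)[:,0]
    print(n,cv2.minAreaRect(plane(c,q,46)[:,:2].astype(np.float32)))
c=pickle.load(open("top0.pkl","rb"));P=pts(c);hsv=cv2.cvtColor(c["color"],cv2.COLOR_BGR2HSV)
sub=np.zeros(P.shape[:2],bool); sub[160:215,255:295]=1
m=sub&(P[...,2]>94)&(P[...,2]<105); print("post",cv2.minEnclosingCircle(P[m][:,:2].astype(np.float32)),P[m].mean(0))
E
```

```text
t 0.1 p [136.4 532.6 223.9] x [-0.    -0.001 -1.   ] jawyaw 75.63 F [-0.5  0.4  0.7] M [ 0.02 -0.    0.05] gap 93.9 q [ 1.25  0.3   1.52 -0.    1.32 -0.07]
top ((466.9968566894531, -299.1285400390625), (52.415470123291016, 32.960960388183594), 8.767005920410156)
side ((470.5509033203125, -306.4924011230469), (58.89277267456055, 38.7452507019043), 8.988019943237305)
post ((557.4825439453125, 16.958389282226562), 24.205846786499023) [556.93278305  17.12889378  99.51127384]
```

Call:
jog_arm(series=[0,0,-0.1,0.05,-0.04,0,1,0,0,-0.2,0.1,-0.08,0,1,0,0,-0.3,0.15,-0.12,0,1,0,0,-0.4,0.2,-0.17,0,1,0,0,-0.5,0.25,-0.22,0,1,0,0,-0.58,0.294,-0.283,0,1,0,0,-0.66,0.3,-0.34,0,1,0,0,-0.74,0.305,-0.4,0,1,0,0,-0.82,0.31,-0.46,0,1,0,0,-0.9,0.315,-0.52,0,1,0,0,-0.98,0.32,-0.58,0,1,0,0,-1.04,0.324,-0.64,-0.02,1,0,0,-1.1,0.328,-0.7,-0.03,1,0,0,-1.14,0.33,-0.76,-0.04,1,0,0,-1.165,0.332,-0.8,-0.04,1,0,0,-1.165,0.332,-0.835,-0.04,1,0,0,-1.165,0.332,-0.835,-0.04,1,0,0,-1.165,0.332,-0.835,-0.04,1])

```text
clock: 2.35
eef_pos: [468.4, -301.5, 184.1]
eef_rot: [-2.545, 1.57, 2.322]
wrist_force: [0.8, 1.1, -0.0]
finger_gap: 93.6
```

Run:
```python
from h import *
say()
c=manip.camera("wrist"); pickle.dump(c,open("w1.pkl","wb")); cv2.imwrite("pics/w1.png",c["color"])
print(c["fx"],c["fy"],c["cx"],c["cy"],np.round(c["mount"],3).tolist())
```

```text
t 2.35 p [ 468.4 -301.5  184.1] x [-0.001  0.001 -1.   ] jawyaw 8.89 F [ 0.8  1.1 -0. ] M [-0.1   0.06  0.01] gap 93.6 q [-0.64  0.35  1.55  0.    1.24 -0.79]
325.19226210127806 325.19226210127806 276.9357030160215 208.8313121877894 [[0.0, -0.252, 0.968, -158.722], [1.0, 0.0, -0.0, -0.021], [-0.0, 0.968, 0.252, -70.917], [0.0, 0.0, 0.0, 1.0]]
```

View pics/w1.png

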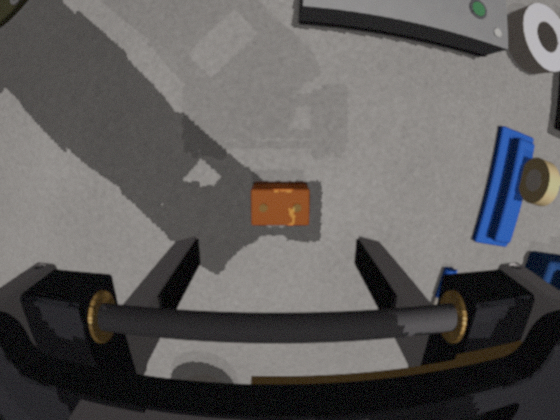

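The wrist picture shows the battery top at about (252..308, 190..227), centred between the fingers, with a darker side strip above it at rows 182–190.

```bash
cat >> h.py <<'E'
def wplane(c,p,R,uv,zh):
    uv=np.atleast_2d(np.asarray(uv,float)); x=(uv[:,0]-c["cx"]);y=(uv[:,1]-c["cy"]); r=np.hypot(x,y)+1e-9; th=r/c["fx"]
    d=np.c_[x/r*np.sin(th),y/r*np.sin(th),np.cos(th)]
    M=c["mount"]; T=d@M[:3,:3].T@R.T; o=p+R@M[:3,3]; s=(zh-o[2])/T[:,2]; return o+T*s[:,None]
E
python3 - <<'E'
from h import *
c=pickle.load(open("w1.pkl","rb")); p,R,_=tool(); hsv=cv2.cvtColor(c["color"],cv2.COLOR_BGR2HSV)
m=((hsv[...,0]>3)&(hsv[...,0]<24)&(hsv[...,1]>150)); m[:170]=0;m[240:]=0;m[:,:230]=0;m[:,330:]=0
print(hsv[180:232:3,275].tolist())
for t in (100,120,140,150):
    q=max(cv2.findContours((m&(hsv[...,2]>t)).astype(np.uint8),cv2.RETR_EXTERNAL,cv2.CHAIN_APPROX_NONE)[0],key=cv2.contourArea)[:,0]
    print(t,q.min(0),q.max(0),cv2.minAreaRect(wplane(c,p,R,q,46)[:,:2].astype(np.float32)))
E
```

```text
[[13, 15, 117], [10, 187, 60], [12, 201, 75], [13, 188, 159], [15, 171, 164], [12, 174, 144], [13, 184, 141], [13, 188, 140], [12, 180, 143], [12, 185, 142], [12, 187, 143], [12, 186, 140], [12, 188, 140], [11, 186, 140], [12, 193, 139], [9, 76, 117], [30, 9, 89], [20, 9, 81]]
100 [251 188] [308 224] ((471.6023864746094, -304.8914794921875), (54.2160758972168, 35.06205749511719), 8.932162284851074)
120 [252 189] [308 224] ((471.95361328125, -305.3150939941406), (53.598777770996094, 34.1132698059082), 8.935038566589355)
140 [253 189] [307 224] ((471.89312744140625, -305.1477355957031), (50.99535369873047, 34.15355682373047), 7.907896518707275)
150 [288 207] [295 224] ((484.0849609375, -312.14703369140625), (6.671712398529053, 16.824472427368164), 9.462111473083496)
```

Call:
jog_arm(series=[0,0,0,0.003,-0.0035,-0.04,1,0,0,0,0.003,-0.0035,-0.08,1,0,0,0,0.003,-0.0035,-0.115,1,0,0,0,0.003,-0.0035,-0.141,1,0,0,0,0.003,-0.0035,-0.141,1,0,0,0,0.003,-0.0035,-0.141,-0.2,0,0,0,0.003,-0.0035,-0.141,-0.2,0,0,0,0.003,-0.0035,-0.141,-0.2,0,0,0,0.003,-0.0035,-0.141,-0.2,0,0,0,0.003,-0.0035,-0.141,-0.2], squeeze=25)

```text
clock: 3.65
eef_pos: [471.6, -305.8, 43.8]
eef_rot: [0.819, 1.57, -0.597]
wrist_force: [-0.5, 1.1, 4.5]
finger_gap: 55.8
```

Call:
jog_arm(series=[0,0,0,0,0,0.02,-0.2,0,0,0,0,0,0.06,-0.2,0,0,0,0,0,0.11,-0.2,0,0,0,0.005,0.02,0.16,-0.2,0,0,-0.02,0.015,0.06,0.16,-0.2,0,0,-0.03,0.03,0.11,0.16,-0.2,0,0,-0.04,0.045,0.165,0.16,-0.2,0,0,-0.05,0.055,0.215,0.16,-0.2,0,0,-0.061,0.065,0.26,0.16,-0.2,0,0,-0.061,0.075,0.295,0.16,-0.2,0,0,-0.061,0.08,0.311,0.16,-0.2,0,0,-0.061,0.08,0.311,0.16,-0.2,0,0,-0.061,0.08,0.311,0.16,-0.2])

```text
clock: 5.28
eef_pos: [551.3, 4.2, 203.3]
eef_rot: [-1.118, 1.57, -2.596]
wrist_force: [-0.4, 0.2, -1.5]
finger_gap: 55.5
```

Run:
```python
from h import *
say(); p,R,_=tool()
c=manip.camera("wrist"); pickle.dump((c,p,R),open("w2.pkl","wb")); cv2.imwrite("pics/w2.png",c["color"])
```

```text
t 5.28 p [551.3   4.2 203.3] x [-0. -0. -1.] jawyaw 5.34 F [-0.4  0.2 -1.5] M [-0.09  0.07  0.11] gap 55.5 q [-0.06  0.32  1.54 -0.    1.28 -0.15]
```

View pics/w2.png

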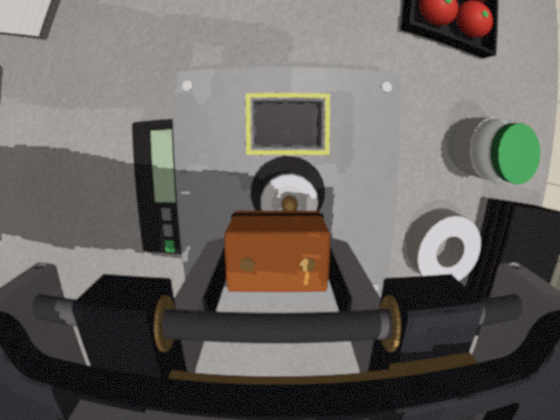

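The well's yellow frame spans (246..330, 93..154), the pin tip is at about (290,204), and the battery is held level.

Run:
```python
from h import *
c,p,R=pickle.load(open("w2.pkl","rb")); hsv=cv2.cvtColor(c["color"],cv2.COLOR_BGR2HSV)
m=((hsv[...,0]>20)&(hsv[...,0]<35)&(hsv[...,1]>110)&(hsv[...,2]>90)).astype(np.uint8); m[:80]=0;m[165:]=0;m[:,:235]=0;m[:,340:]=0
cs,h=cv2.findContours(m,cv2.RETR_CCOMP,cv2.CHAIN_APPROX_NONE)
for k,(q,hh) in enumerate(zip(cs,h[0])):
    if cv2.contourArea(q)>300: print(hh[3],q[:,0].min(0),q[:,0].max(0),cv2.minAreaRect(wplane(c,p,R,q[:,0],58)[:,:2].astype(np.float32)))
print("pin",wplane(c,p,R,[(290,204)],111))
t=pickle.load(open("top0.pkl","rb")); hsv=cv2.cvtColor(t["color"],cv2.COLOR_BGR2HSV)
m=((hsv[...,0]>20)&(hsv[...,0]<35)&(hsv[...,1]>80)).astype(np.uint8); m[:170]=0;m[205:]=0;m[:,:240]=0;m[:,266:]=0
q=np.concatenate(cv2.findContours(m,cv2.RETR_EXTERNAL,cv2.CHAIN_APPROX_NONE)[0])[:,0]; print("top",cv2.minAreaRect(plane(t,q,58)[:,:2].astype(np.float32)))
# battery top as held
hsv=cv2.cvtColor(c["color"],cv2.COLOR_BGR2HSV)
m=((hsv[...,0]>3)&(hsv[...,0]<24)&(hsv[...,1]>150)&(hsv[...,2]>110)).astype(np.uint8);m[:205]=0;m[300:]=0;m[:,:215]=0;m[:,340:]=0
q=max(cv2.findContours(m,cv2.RETR_EXTERNAL,cv2.CHAIN_APPROX_NONE)[0],key=cv2.contourArea)[:,0]
r=cv2.minAreaRect(wplane(c,p,R,q,p[2]+2.5)[:,:2].astype(np.float32)); print("held",r,np.array(r[0])-p[:2])
```

```text
pin [[560.72302387  14.51381997 111.        ]]
top ((552.0056762695312, 81.48046875), (72.9519271850586, 60.164424896240234), 4.992926120758057)
held ((551.03955078125, 5.329845428466797), (54.19464111328125, 33.78691482543945), 5.367947101593018) [-0.24232629  1.11746429]
```

Run:
```python
from h import *
c,p,R=pickle.load(open("w2.pkl","rb")); hsv=cv2.cvtColor(c["color"],cv2.COLOR_BGR2HSV)
m=((hsv[...,0]>20)&(hsv[...,0]<38)&(hsv[...,1]>90)&(hsv[...,2]>60)).astype(np.uint8); m[:80]=0;m[165:]=0;m[:,:235]=0;m[:,340:]=0
q=np.argwhere(m)[:,::-1]; print(len(q),q.min(0),q.max(0),cv2.minAreaRect(wplane(c,p,R,q,58)[:,:2].astype(np.float32)))
u=np.array([(q[:,0].min()+q[:,0].max())/2,(q[:,1].min()+q[:,1].max())/2])
# inner hole
f=m.copy(); mask=np.zeros((422,562),np.uint8); cv2.floodFill(f,mask,(288,124),2)
q=np.argwhere(f==2)[:,::-1]; print(len(q),cv2.minAreaRect(wplane(c,p,R,q,58)[:,:2].astype(np.float32)))
# pin: brass blob
b=((hsv[...,0]>8)&(hsv[...,0]<28)&(hsv[...,1]>90)).astype(np.uint8); b[:192]=0;b[211:]=0;b[:,:278]=0;b[:,302:]=0
q=np.argwhere(b)[:,::-1]; print(len(q),q.min(0),q.max(0))
# deck edges screws
for uv in ((187,86),(387,87)): print(wplane(c,p,R,[uv],58))
cv2.imwrite("pics/w2c.png",cv2.resize(c["color"][75:215,235:345],None,fx=4,fy=4))
```

```text
955 [246  93] [329 154] ((554.1708374023438, 77.93165588378906), (77.3094253540039, 57.275245666503906), 5.251580715179443)
4038 ((554.1306762695312, 78.12374114990234), (70.21165466308594, 50.11295700073242), 5.75068473815918)
189 [282 196] [296 210]
[[456.36852035 107.12665072  58.        ]]
[[645.46210755 125.36873329  58.        ]]
```

View pics/w2c.png

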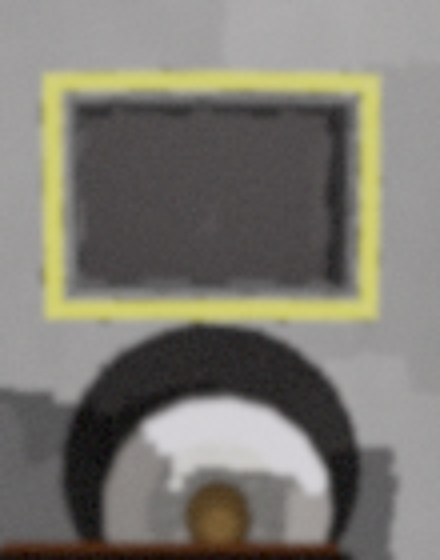

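Call:
jog_arm(series=[0,0,0,0.0015,0.04,0,-0.2,0,0,0,0.003,0.073,-0.01,-0.2,0,0,0,0.003,0.073,-0.05,-0.2,0,0,0,0.003,0.073,-0.08,-0.2,0,0,0,0.003,0.073,-0.095,-0.2,0,0,0,0.003,0.073,-0.097,-0.2,0,0,0,0.003,0.073,-0.097,-0.2])

```text
clock: 6.2
eef_pos: [555.0, 78.0, 107.5]
eef_rot: [1.556, 1.569, 0.079]
wrist_force: [0.4, 0.7, -1.6]
finger_gap: 56.0
```

Run:
```python
from h import *
say(); p,R,_=tool()
c=manip.camera("wrist"); pickle.dump((c,p,R),open("w3.pkl","wb")); cv2.imwrite("pics/w3.png",c["color"][120:340,140:430].repeat(2,0).repeat(2,1))
```

```text
t 6.2 p [555.   78.  107.5] x [ 0.001  0.    -1.   ] jawyaw 5.36 F [ 0.4  0.7 -1.6] M [-0.07  0.07  0.04] gap 56.0 q [ 0.07  0.44  1.61  0.    1.08 -0.02]
```

View pics/w3.png

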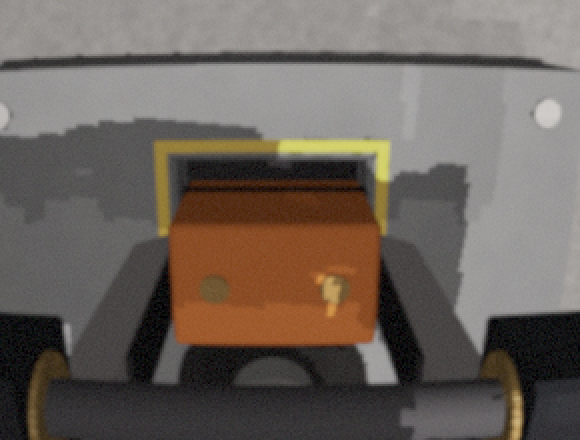

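Run:
```python
from h import *
c,p,R=pickle.load(open("w3.pkl","rb"))
f=lambda u,v:(140+u/2,120+v/2)
print("bottom edge",wplane(c,p,R,[f(188,182),f(366,182)],63.5).round(1))
print("yellow outer corners",wplane(c,p,R,[f(153,141),f(390,141)],58).round(1))
print("yellow inner",wplane(c,p,R,[f(167,155),f(376,155)],58).round(1))
```

```text
bottom edge [[525.8  91.9  63.5]
 [583.4  97.3  63.5]]
yellow outer corners [[512.7 103.3  58. ]
 [590.6 110.6  58. ]]
yellow inner [[517.6  99.   58. ]
 [586.5 105.4  58. ]]
```

Call:
jog_arm(series=[0,0,0,-0.002,0.0012,0,-0.2,0,0,0,-0.002,0.0012,-0.006,-0.2,0,0,0,-0.002,0.0012,-0.011,-0.2,0,0,0,-0.002,0.0012,-0.016,-0.2,0,0,0,-0.002,0.0012,-0.021,-0.2,0,0,0,-0.002,0.0012,-0.024,-0.2,0,0,0,-0.002,0.0012,-0.024,-0.2])

```text
clock: 7.12
eef_pos: [552.5, 79.5, 82.3]
eef_rot: [-1.668, 1.571, 3.139]
wrist_force: [-0.1, -0.2, -1.6]
finger_gap: 55.5
```

Run:
```python
from h import *
say()
```

```text
t 7.12 p [552.5  79.5  82.3] x [-0.  0. -1.] jawyaw 5.39 F [-0.1 -0.2 -1.6] M [-0.07  0.05 -0.01] gap 55.5 q [ 0.08  0.47  1.63  0.    1.03 -0.02]
```

Call:
jog_arm(series=[0,0,0,0,0,-0.001,-0.2,0,0,0,0,0,-0.0015,-0.2,0,0,0,0,0,-0.0015,-0.2])

```text
clock: 7.5
eef_pos: [552.6, 79.5, 81.8]
eef_rot: [1.474, 1.57, -0.003]
wrist_force: [-3.6, -0.4, 6.8]
finger_gap: 56.1
```

Call:
jog_arm(series=[0,0,0,0,0,0,1,0,0,0,0,0,0,1,0,0,0,0,0,0,1,0,0,0,0,0,0,1,0,0,0,0,0,0.03,1,0,0,0,0,0,0.08,1,0,0,0,0,0,0.12,1,0,0,0,0,0,0.12,1])

```text
clock: 8.5
eef_pos: [553.6, 79.6, 204.0]
eef_rot: [1.551, 1.565, 0.075]
wrist_force: [-1.0, 0.4, -0.6]
finger_gap: 94.2
```

Run:
```python
from h import *
say(); p,R,_=tool()
c=manip.camera("wrist"); pickle.dump((c,p,R),open("w4.pkl","wb")); cv2.imwrite("pics/w4.png",c["color"])
```

```text
t 8.5 p [553.6  79.6 204. ] x [ 0.005  0.    -1.   ] jawyaw 5.39 F [-1.   0.4 -0.6] M [-0.02  0.05  0.02] gap 94.2 q [ 0.08  0.33  1.52 -0.    1.28 -0.02]
```

View pics/w4.png

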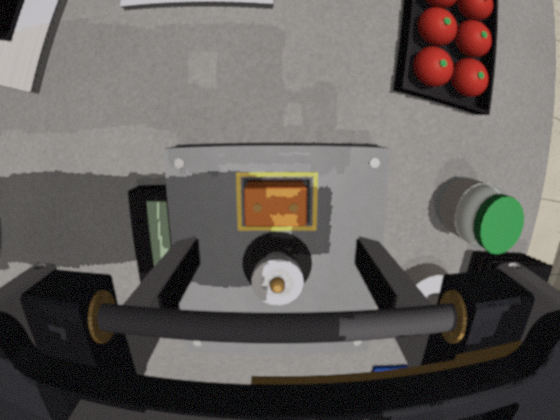

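The battery stands centred in the yellow frame at (276,205). The pin is at about (278,285). I'll check the battery's height and refine the post position.

Run:
```python
from h import *
c,p,R=pickle.load(open("w4.pkl","rb"))
z=c["range_z"]; 
def P(u,v):
    x=u-c["cx"];y=v-c["cy"];r=np.hypot(x,y)+1e-9;th=r/c["fx"]; Z=np.median(z[v-2:v+3,u-2:u+3]); d=np.array([x/r*np.tan(th),y/r*np.tan(th),1])*Z
    return p+R@(c["mount"][:3,:3]@d+c["mount"][:3,3])
for uv in ((256,200),(300,200),(256,221),(300,221),(276,210),(200,200),(350,200),(265,275),(290,295)): print(uv,P(*uv).round(1))
print("pin tip",wplane(c,p,R,[(278,285)],111).round(1))
im=c["color"]; cv2.imwrite("pics/w4c.png",cv2.resize(im[160:320,225:335],None,fx=3.5,fy=3.5))
```

```text
(256, 200) [535.2  83.8  82.5]
(300, 200) [574.   87.5  82.6]
(256, 221) [536.7  64.5  82.7]
(300, 221) [576.2  68.1  82.3]
(276, 210) [553.7  76.4  82.6]
(200, 200) [479.   72.7  56.7]
(350, 200) [625.9  86.4  56.5]
(265, 275) [549.   19.5  98.8]
(290, 295) [573.7   0.9  98.9]
pin tip [[560.9  16.9 111. ]]
```

View pics/w4c.png

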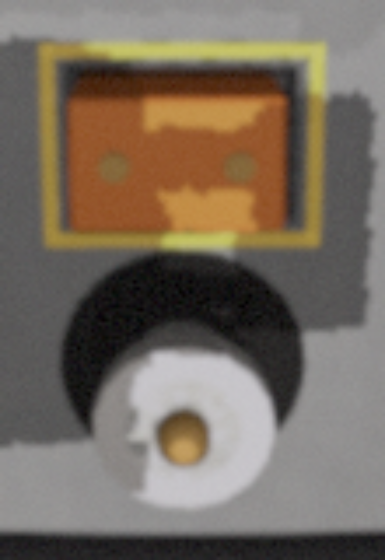

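Run:
```python
from h import *
c,p,R=pickle.load(open("w4.pkl","rb"))
f=lambda u,v:(225+u/3.5,160+v/3.5)
q=[f(92,428),f(277,428),f(184,508),f(120,490),f(250,488),f(184,347)]
w=wplane(c,p,R,q,100); print(w.round(1),cv2.minEnclosingCircle(w[:,:2].astype(np.float32)))
print(wplane(c,p,R,[f(184,443)],111),wplane(c,p,R,[f(184,438)],107))
```

```text
[[537.2  11.5 100. ]
 [584.9  15.8 100. ]
 [563.2 -10.5 100. ]
 [545.8  -6.5 100. ]
 [580.1  -2.8 100. ]
 [558.7  36.7 100. ]] ((561.0745849609375, 12.429343223571777), 24.34254264831543)
[[560.69851927  15.26642185 111.        ]] [[560.79305717  14.56215825 107.        ]]
```

Call:
jog_arm(series=[0,0,0.18,-0.012,0.03,0,1,0,0,0.36,-0.024,0.06,0,1,0,0,0.54,-0.036,0.09,0,1,0,0,0.72,-0.05,0.12,0,1,0,0,0.9,-0.063,0.15,0,1,0,0,1.08,-0.076,0.18,0,1,0,0,1.25,-0.088,0.21,0,1,0,0,1.4,-0.1,0.24,-0.01,1,0,0,1.492,-0.113,0.265,-0.02,1,0,0,1.492,-0.113,0.274,-0.03,1,0,0,1.492,-0.113,0.274,-0.03,1,0,0,1.492,-0.113,0.274,-0.03,1])

```text
clock: 10.05
eef_pos: [440.1, 352.7, 170.9]
eef_rot: [-1.807, 1.571, -1.794]
wrist_force: [-0.0, -0.1, 0.2]
finger_gap: 93.9
```

Run:
```python
from h import *
say(); p,R,_=tool()
c=manip.camera("wrist"); pickle.dump((c,p,R),open("w5.pkl","wb")); cv2.imwrite("pics/w5.png",c["color"])
```

```text
t 10.05 p [440.1 352.7 170.9] x [-0. -0. -1.] jawyaw 90.75 F [-0.  -0.1  0.2] M [0.04 0.01 0.01] gap 93.9 q [ 0.61  0.38  1.54 -0.    1.22 -0.97]
```

View pics/w5.png

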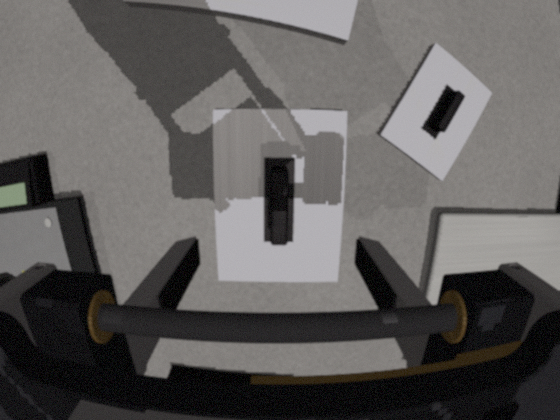

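The plate corners are at about (213,109), (348,110), (339,282) and (217,282), with the handle top at (279,158..243).

Run:
```python
from h import *
c,p,R=pickle.load(open("w5.pkl","rb"))
im=c["color"]; cv2.imwrite("pics/w5c.png",cv2.resize(im[100:290,205:355],None,fx=3,fy=3))
w=wplane(c,p,R,[(213.5,109),(348,110),(338.5,282),(217.5,282)],16); print(w.round(1),w.mean(0))
for a,b in ((0,1),(1,2),(2,3),(3,0)): print(np.linalg.norm(w[a]-w[b]).round(1), np.degrees(np.arctan2(*(w[b]-w[a])[[1,0]])).round(2))
```

```text
[[350.4 288.1  16. ]
 [349.3 417.8  16. ]
 [530.4 418.8  16. ]
 [532.2 286.8  16. ]] [440.55373491 352.89219509  16.        ]
129.7 90.46
181.0 0.31
132.0 -89.22
181.8 179.58
```

View pics/w5c.png

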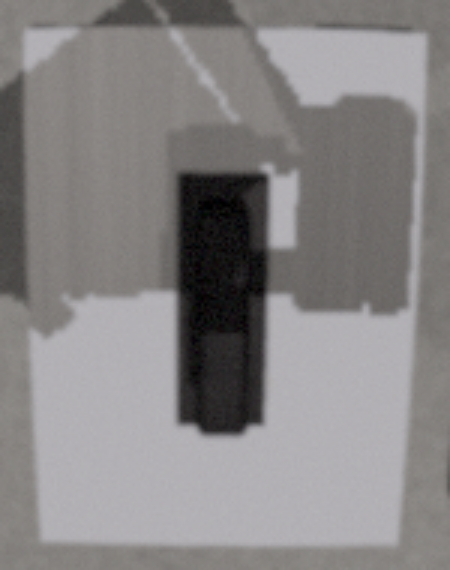

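Run:
```python
from h import *
c,p,R=pickle.load(open("w5.pkl","rb")); z=c["range_z"]
def P(u,v):
    x=u-c["cx"];y=v-c["cy"];r=np.hypot(x,y)+1e-9;th=r/c["fx"]; Z=np.median(z[v-1:v+2,u-1:u+2]); d=np.array([x/r*np.tan(th),y/r*np.tan(th),1])*Z
    return p+R@(c["mount"][:3,:3]@d+c["mount"][:3,3])
f=lambda u,v:(round(205+u/3),round(100+v/3))
for uv in ((187,300),(187,400),(257,400),(257,190),(222,230),(222,300),(222,400),(222,425),(100,450)): print(uv,P(*f(*uv)).round(1))
```

```text
(187, 300) [439.9 340.6  16.1]
(187, 400) [474.3 340.8  16.3]
(257, 400) [473.9 365.2  16.4]
(257, 190) [402.8 363.5  16.4]
(222, 230) [411.4 351.9  50.4]
(222, 300) [431.8 352.2  50.5]
(222, 400) [462.4 352.7  50.6]
(222, 425) [471.2 352.8  50.4]
(100, 450) [494.3 310.4  14.3]
```

Call:
jog_arm(series=[0,0,0,0,0,-0.04,1,0,0,0,0,0,-0.08,1,0,0,0,0,0,-0.115,1,0,0,0,0,0,-0.13,1,0,0,0,0,0,-0.13,1,0,0,0,0,0,-0.13,-1,0,0,0,0,0,-0.13,-1,0,0,0,0,0,-0.13,-1,0,0,0,0,0,-0.13,-1,0,0,0,0,0,-0.13,-1,0,0,0,0,0,-0.13,-1,0,0,0,0,0,-0.13,-1], squeeze=50)

```text
clock: 11.6
eef_pos: [439.5, 353.5, 40.9]
eef_rot: [-2.124, 1.571, -2.109]
wrist_force: [0.2, -0.1, -0.1]
finger_gap: 27.6
```

Call:
jog_arm(series=[0,0,0,0,0,0,-1,0,0,0,0,0,0,-1,0,0,0,0,0,0,-1,0,0,0,0,0,0,-1])

```text
clock: 12.1
eef_pos: [439.5, 353.6, 40.9]
eef_rot: [1.481, 1.571, 1.496]
wrist_force: [0.5, 1.4, -0.5]
finger_gap: 15.7
```

Run:
```python
from h import *
say()
```

```text
t 12.1 p [439.5 353.6  40.9] x [ 0.  0. -1.] jawyaw 90.87 F [ 0.5  1.4 -0.5] M [ 0.31 -0.01 -0.01] gap 15.7 q [ 0.61  0.55  1.64  0.    0.96 -0.97]
```

Call:
jog_arm(series=[0,0,0,0,0,0.02,-1,0,0,0,0,0,0.06,-1,0,0,0,0,0,0.11,-1,0,0,-0.1,0.005,-0.01,0.15,-1,0,0,-0.25,0.015,-0.03,0.15,-1,0,0,-0.4,0.03,-0.06,0.15,-1,0,0,-0.55,0.045,-0.1,0.15,-1,0,0,-0.7,0.06,-0.14,0.15,-1,0,0,-0.85,0.075,-0.18,0.15,-1,0,0,-1.0,0.09,-0.22,0.15,-1,0,0,-1.15,0.1,-0.26,0.15,-1,0,0,-1.3,0.11,-0.295,0.15,-1,0,0,-1.42,0.118,-0.32,0.15,-1,0,0,-1.48,0.121,-0.333,0.15,-1,0,0,-1.492,0.121,-0.338,0.15,-1,0,0,-1.492,0.121,-0.338,0.15,-1,0,0,-1.492,0.121,-0.338,0.15,-1])

```text
clock: 14.22
eef_pos: [560.3, 16.2, 190.9]
eef_rot: [-2.241, 1.571, 2.567]
wrist_force: [0.0, 0.3, -4.2]
finger_gap: 15.8
```

Run:
```python
from h import *
say(); p,R,_=tool()
c=manip.camera("wrist"); pickle.dump((c,p,R),open("w6.pkl","wb")); cv2.imwrite("pics/w6.png",c["color"])
c=manip.camera("side"); pickle.dump(c,open("s6.pkl","wb")); cv2.imwrite("pics/s6.png",cv2.resize(c["color"][110:260,210:390],None,fx=4,fy=4))
```

```text
t 14.22 p [560.3  16.2 190.9] x [-0.  0. -1.] jawyaw 5.49 F [ 0.   0.3 -4.2] M [-0.04  0.02 -0.04] gap 15.8 q [-0.04  0.35  1.53  0.    1.26 -0.13]
```

View pics/w6.png

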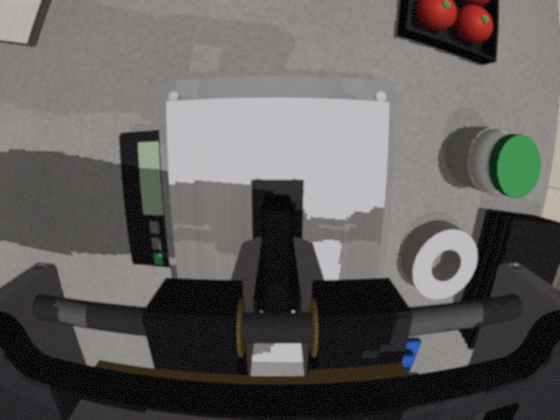

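View pics/s6.png

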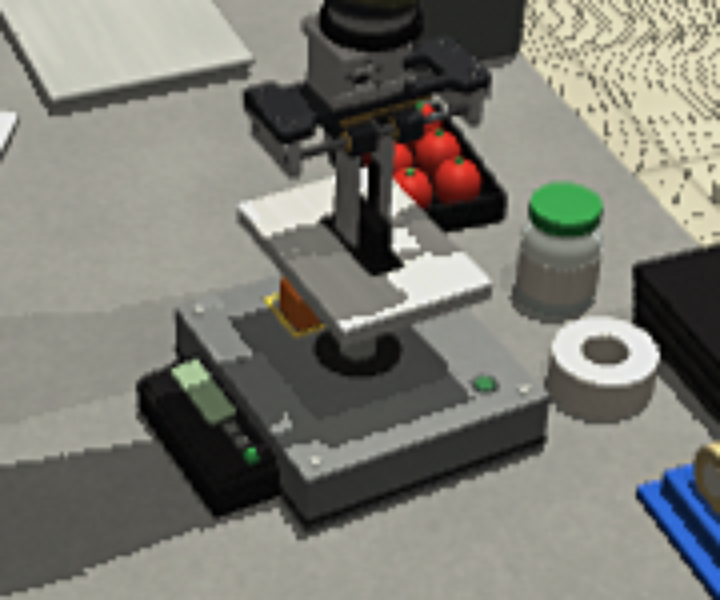

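The cover is held level over the post. In the wrist picture its far corners are at (166,101) and (390,99).

Run:
```python
from h import *
c,p,R=pickle.load(open("w6.pkl","rb"))
w=wplane(c,p,R,[(165.5,101),(390,99)],165.9); print(w.round(1),np.linalg.norm(w[0]-w[1]))
a=np.arctan2(*(w[1]-w[0])[[1,0]]); n=np.array([-np.sin(a),np.cos(a)]); m=w.mean(0)[:2]; print(np.degrees(a),"centre",m-90*n)
for nm in("deck far screws",): print(wplane(c,p,R,[(174,97),(381,97)],58))
```

```text
[[487.8  97.1 165.9]
 [617.  110.8 165.9]] 129.94879390533035
6.056094244308308 centre [561.88577027  14.42515863]
[[457.1631428  107.030327    58.        ]
 [645.24837766 125.21980358  58.        ]]
```

Call:
jog_arm(series=[0,0,0,0,0,-0.02,-1,0,0,0,0,0,-0.034,-1,0,0,0,0,0,-0.038,-1,0,0,0,0,0,-0.041,-1,0,0,0,0,0,-0.043,-1,0,0,0,0,0,-0.043,-1])

```text
clock: 15.08
eef_pos: [560.6, 15.5, 148.1]
eef_rot: [1.465, 1.571, -0.012]
wrist_force: [-0.8, -0.4, -4.2]
finger_gap: 16.2
```

Run:
```python
from h import *
say()
```

```text
t 15.07 p [560.6  15.5 148.1] x [ 0. -0. -1.] jawyaw 5.38 F [-0.8 -0.4 -4.2] M [-0.06  0.01  0.03] gap 16.2 q [-0.04  0.4   1.58  0.    1.17 -0.13]
```

Call:
jog_arm(series=[0,0,0,0,0,-0.002,-1,0,0,0,0,0,-0.004,-1,0,0,0,0,0,-0.005,-1,0,0,0,0,0,-0.005,-1])

```text
clock: 15.58
eef_pos: [560.5, 15.5, 142.9]
eef_rot: [-1.69, 1.571, 3.116]
wrist_force: [-0.6, -0.4, -4.7]
finger_gap: 16.0
```

Call:
jog_arm(series=[0,0,0,0,0,-0.001,-1,0,0,0,0,0,-0.003,-1,0,0,0,0,0,-0.005,-1,0,0,0,0,0,-0.006,-1,0,0,0,0,0,-0.006,-1])

```text
clock: 16.2
eef_pos: [560.6, 15.5, 137.4]
eef_rot: [1.405, 1.57, -0.072]
wrist_force: [-3.4, 0.5, 5.4]
finger_gap: 15.6
```

Run:
```python
from h import *
say()
```

```text
t 16.2 p [560.6  15.5 137.4] x [ 0.001 -0.    -1.   ] jawyaw 5.39 F [-3.4  0.5  5.4] M [-0.07  0.84  0.04] gap 15.6 q [-0.04  0.41  1.59 -0.    1.15 -0.13]
```

Call:
jog_arm(series=[0,0,0,-0.001,0,0,-1,0,0,0,-0.001,0,-0.002,-1,0,0,0,-0.001,0,-0.003,-1,0,0,0,-0.001,0,-0.003,-1])

```text
clock: 16.7
eef_pos: [560.5, 15.5, 135.1]
eef_rot: [1.45, 1.568, -0.027]
wrist_force: [-0.0, 0.0, 8.8]
finger_gap: 15.8
```

Run:
```python
from h import *
say();
```

```text
t 16.7 p [560.5  15.5 135.1] x [ 0.003 -0.    -1.   ] jawyaw 5.38 F [-0.   0.   8.8] M [-0.01  0.02  0.01] gap 15.8 q [-0.04  0.41  1.59  0.    1.14 -0.13]
```

Call:
jog_arm(series=[0,0,0,0,0,-0.001,-1,0,0,0,0,0,-0.002,-1,0,0,0,0,0,-0.003,-1,0,0,0,0,0,-0.003,-1])

```text
clock: 17.2
eef_pos: [560.5, 15.5, 132.9]
eef_rot: [1.454, 1.567, -0.023]
wrist_force: [-2.1, -0.4, 15.1]
finger_gap: 15.9
```

Run:
```python
from h import *
say();
```

```text
t 17.2 p [560.5  15.5 132.9] x [ 0.004 -0.    -1.   ] jawyaw 5.39 F [-2.1 -0.4 15.1] M [-0.    0.84 -0.01] gap 15.9 q [-0.04  0.41  1.59  0.    1.13 -0.13]
```

The reaction is now about 19.5 N net at 8 mm of travel, so the post is on its stop. I'll check this in the images.

Run:
```python
from h import *
say(); p,R,_=tool()
c=manip.camera("wrist"); z=c["range_z"]; cv2.imwrite("pics/w7.png",c["color"])
def P(u,v):
    x=u-c["cx"];y=v-c["cy"];r=np.hypot(x,y)+1e-9;th=r/c["fx"]; Z=np.median(z[v-2:v+3,u-2:u+3]); d=np.array([x/r*np.tan(th),y/r*np.tan(th),1])*Z
    return p+R@(c["mount"][:3,:3]@d+c["mount"][:3,3])
for uv in ((190,130),(360,130),(275,130),(190,220),(360,220)): print(P(*uv).round(1))
s=manip.camera("side"); cv2.imwrite("pics/s7.png",cv2.resize(s["color"][110:260,210:390],None,fx=4,fy=4))
t=manip.camera("top"); cv2.imwrite("pics/t7.png",t["color"]); say()
```

```text
t 17.2 p [560.5  15.5 132.9] x [ 0.004 -0.    -1.   ] jawyaw 5.39 F [-2.1 -0.4 15.1] M [-0.    0.84 -0.01] gap 15.9 q [-0.04  0.41  1.59  0.    1.13 -0.13]
[504.2  80.1 106.3]
[601.8  89.2 106.5]
[553.1  83.6 106.5]
[506.6  26.1 106.5]
[609.4  35.8 106.7]
t 17.35 p [560.5  15.5 132.9] x [ 0.004 -0.    -1.   ] jawyaw 5.39 F [-3.6  0.7 14.9] M [ 0.02  0.79 -0.02] gap 15.8 q [-0.04  0.41  1.59  0.    1.13 -0.13]
```

View pics/w7.png

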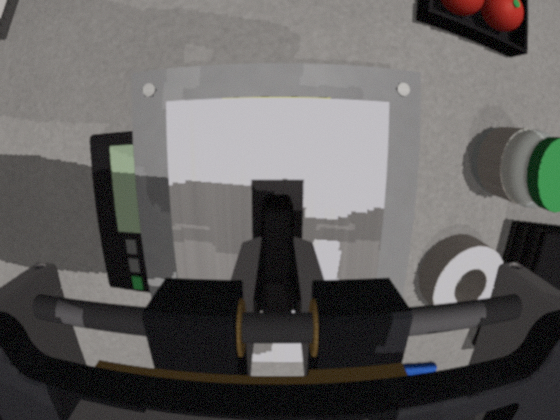

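View pics/s7.png

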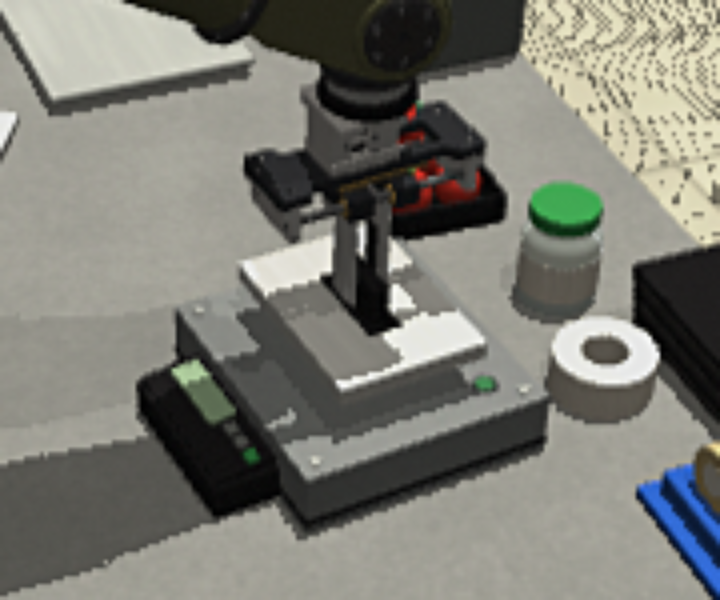

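The cover is level with its top at about 107 mm. Fully down should be 108 mm, and the depth readings run about 1 mm low. It covers the well, and the bystanders in view have not moved. I'm handing in.

```bash
python3 -c "
from h import *
print(manip.sign_off()); say()"
```

```text
the job is handed in; nothing more can be done
None
the job is handed in; nothing more can be done
```

I finished the job and handed it in at about 17.4 s, with the gripper still holding the cover down. The sign-off gives no verdict.

- **Battery:** It stands in the well and I let go of it before fetching the cover. The last check put its top 25.9 mm above the deck, against 26 mm nominal, with its outline inside the yellow frame.
- **Cover:** I used the 130 x 180 mm plate, carried by its handle. The hole dropped over the pin on the first descent, so no searching was needed. I shifted it 1 mm to take off a side force of about 3 N.
- **Final hold:** The post is about 8 mm down by arm height. The press is about 19 N including the cover's weight, against about 14 N needed for fully down. The cover top is level to within 0.4 mm over the points I measured, and the gripper's yaw of 5.4° matches the scale's. The bystanders in view looked unmoved.

**Disagreements:**
- The top camera differed from the wrist camera by about 3–7 mm for the battery, well and pin. I relied on the wrist camera.
- A side force of about 2–4 N remained at the end.
- I judged the cover's sideways position only from it having dropped on the pin, because the cover hides the pin from view.

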